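Draw the spent dryer cartridge with the hook puller

TASK

The drying cartridge of the purge-gas dryer sits too deep in its bore for fingers. Take the T-hooked puller, feel for the cartridge's swinging wire loop inside the bore, hook it and draw the cartridge fully out so that it lies in the trough in front of the mouth, without touching the cartridge with the gripper. Then unhook the puller, lay it flat on the worktop and leave the other things where they stand.

Things in the scene. Friction and masses are not known exactly. Their poses are not given: they have to be found in the camera images.
- housing: Fixed aluminium dryer tube on grey saddles, level, 108 mm wide, 110 mm high, with a dial on top (x = 70 mm) up to 122 mm. Origin on the worktop below the centre of the bore's mouth; x points level into the bore, z up.
- mouth (a point): Centre of the bore's mouth, 62 mm above the worktop; axes as the housing's. The bore is twelve-sided, 80 mm across flats (flat floor and flat upright side walls), 140 mm deep, closed at the back; its floor is 22 mm above the worktop.
- trough_end (a point): Middle of the trough's floor at its end stop. The bore's floor runs on as an open trough from the mouth 88 mm outwards to here; side rims 34 mm above the worktop (outer edges 35 mm either side of the axis). The end stop, 5 mm thick, top 40 mm above the worktop, halts the cartridge with its face 88 mm out.
- cartridge: Loose white round cartridge with blue bands, 75 mm across, 50 mm long, about 0.7 kg, on low runners that slide on the floor (3 to 6 N of drag). Origin at the centre of its front face (towards the mouth), on the bore's axis; x points into the bore, z up. The face starts 60 to 80 mm inside the mouth.
- loop_pivot (a point): Upright swing axis of the cartridge's red wire loop, 3 mm in front of the face's centre. Two level arms 17.5 mm above and below, joined by an upright bar 34 mm from the axis; wire 5 mm, 30 mm clear height. It swings with light friction to stops 45 degrees either side (bar then 24 mm to the side, 27 mm before the face) and starts anywhere between; angle not reported.
- puller: Loose puller, 0.2 kg, lying flat: wooden handle 100 mm long, 24 mm wide, 28 mm high, then a steel rod 7 mm thick ending in a T-shaped double hook. Origin under the middle of the handle; x along the rod, z up. Rod and hook lie 14 mm above the handle's underside.
- hook (a point): Middle of the puller's T hook, 175 mm from the handle's middle along x, 14 mm above its underside; axes as the puller's. Rod's end 3.5 mm beyond. Two arms, 6 mm thick, reach 15 mm to either side (y) and sweep back 4 mm towards the handle; either can catch the loop's bar.
- tip_box: Blue and clear pipette-tip box, 89x118x63 mm, bystander; origin under its centre.
- filter_cube: Black filter cube with coloured windows, 33x38x37 mm, bystander; origin under its centre.
- objective_case: Clear round objective case with black base, 39 mm across, 64 mm high, bystander; origin under its centre.
There are look-alikes about, which are no part of the job. Of the things that look like the puller, the larger one is meant.

How it is judged (in metres and radians):
On the way:
1. the cartridge is being drawn outwards by the puller, its face within 30 mm of the mouth (contact force between puller and cartridge above 0.3 N and x of cartridge in the frame of housing below 0.03 m), for 0.05 s.
At the end, for the whole second after the job is handed in: The cartridge is at rest in the trough, its rear end wholly outside the mouth (face more than 52 mm and less than 95 mm out), centred within 15 mm sideways and 10 mm in height; the puller lies flat (within about 10 degrees) and still on the worktop, touching neither the cartridge nor the housing (x of cartridge in the frame of housing between -0.095 and -0.052 m and z of cartridge in the frame of housing between 0.052 and 0.072 m and y of cartridge in the frame of housing between -0.015 and 0.015 m and linear speed of each of cartridge, puller below 0.01 m/s and height (world z) of puller below 0.02 m and angle between the x axis of puller and the z axis of housing, either way round above 1.4 rad and contact force between puller and cartridge below 0.05 N and contact force between puller and housing below 0.05 N).
It fails at once if the gripper or arm touches the cartridge or its loop (contact force between any of the fingers, the arm and cartridge above 0.5 N).
It fails at once if a bystander is moved by more than 20 mm (distance of any of tip_box, filter_cube, objective_case from where it was at the start of the episode above 0.02 m).
It also fails if it takes over 64 s, if anything falls off the work surface, if the arm or the gripper's body presses on something with over 40 N, if the wrist force passes 120 N, or if a joint passes its speed limit or range.

ROBOT

A 6-joint arm with a two-finger parallel gripper is mounted at the origin on a cart in front of the work surface, level with it; the furniture and walls round the work are solid. World frame = base frame: x ahead of the robot, y to its left, z up, the work surface at z = 0. Lengths are in m, angles in degrees, forces in N, time in s.
With the tool pointing down it reaches from about 0.35 to 0.975 m from the base axis. Payload 17.4 kg.
Tool frame: the origin (TCP) lies between the finger pads; the fingertips stand 14 mm ahead of it and the grasp point (between the pads) lies 5 mm behind it; z points along the fingers, y is the line along which they close (so a half turn about z gives the same grasp; the last joint's range is limited). The gripper opens to 85 mm and grips with 20 to 120 N. Pads are 22 mm wide; open, the fingers measure 114 mm over their backs; the gripper's body (76 mm by 85 mm) begins 54 mm behind the grasp point. The pads swing forward as they close: fully open they stand 13 mm farther back than shut.
Start: joints at [62.349, 6.646, 82.598, -0, 90.757, -2.166], TCP at [0.29, 0.609, 0.225] pointing down, gripper open.
Joint ranges: [-162.19, 162.19], [-47.58, 125.68], [4.15, 143.07], [-65.23, 245.23], [0.69, 171.88], [-170.13, 170.13]. Speed limits (degrees/s): [108.29, 108.29, 127.2, 180, 180, 180].

INTERFACE

Orientations are given as [roll, pitch, yaw] about the fixed x, y, z axes, in that order (R = Rz(yaw) Ry(pitch) Rx(roll)).
In Python, from plant import manip gives the robot as it stands.
- The arm moves only by the tool move_arm, never from a script. Its arguments are lists of equal length, an entry for each row: "xyz": the shift along the tool's x, y, z in cm, a list of three; "roll": the turn about the tool's z in rad. In form: {"xyz": [[tx, ty, tz], ...], "roll": [roll, ...]}. A call has 1 to 20 rows; each row shifts and turns the commanded pose from where the row before left it, along the tool's axes as they then stand; what a row does not reach is not made up. A row lasts 1/8 s, in which the tool goes at most 62.5 mm and 10.7 degrees, less where a joint would pass 70% of its speed; a pose out of reach is approached as far as the arm can. A call is refused whole if a number of a shift passes 6.25 or a number of a turn 0.188, either way. A call with a gripper value outside its range is refused whole. "fingers" is the opening, from 0 (shut) to 1 (fully open), set as the call begins (left out, the last holds). The fingers move at their own pace and stop on an object; "newtons" is the grip in N (left out, the last holds). Time passes only in rows, so rows that do not move let the fingers close. It gives the time, the measured TCP pose, the force, the opening and the grip force at its end, in the units of the state.
- manip.read_state(): the state, without advancing time (a new reading comes with each control period).
- manip.get_image(name): name is "scene" or "top"; returns (picture, depth): 400x640x3 uint8, blue, green, red; 400x640 float32, m along the optical axis (not along the pixel's ray), 0 where there is no reading.
- manip.calibration(name): a dict with "mtx" (3x3 intrinsics, pixels), "pose" (4x4, takes a point from camera to world coordinates). Camera axes: x right, y up, looking along -z (the intrinsics and any distortion apply to the point x, -y, -z); pixel columns grow to the right and rows downward; lengths in m; the calibration is good to about 2 mm. A picture is of the moment at which its call begins. calibration takes no time and is no camera call.
- manip.hand_in(): hands the job in; it is judged then, once.
The state is a dict: "clock": time; "joint_positions": joint angles; "joint_vel": joint speeds; "tau": joint torques, N m; "position": TCP position; "tcp_rot": TCP orientation; "wrist_force": force on the tool from outside, world axes, zero at the start; "ft_torque": the same for the moment, N m; "finger_gap": finger opening in m; "grip_force": force on a finger pad.
Only numpy, scipy, OpenCV 4.12 (cv2) and the standard library are available. Lean on these libraries where they do the work, as an engineer would, in place of code of your own. Each camera call takes 0.05 s, during which the arm holds its last target. There are 200 camera calls.

## Working session

There is one attempt and no reset: what is moved stays moved. The work goes in short steps, Python scripts to look and compute and a tool call to move; the robot and the scene stay as the last step left them, time stands still between calls to the robot, and variables do not carry over. Pictures are saved under pics/ and viewed, at most 10 in all, crops included, and the job is handed in when it is done.

Besides the shell and the picture viewer there is one more tool, called after "Call:" in YAML: its name, and indented under it one key for each argument. move_arm: Moves the arm, as the interface text tells. Its arguments: {"type":"object","properties":{"xyz":{"type":"array"},"roll":{"type":"array"},"fingers":{"type":"number"},"newtons":{"type":"number"}},"required":["xyz","roll"]}

```bash
mkdir -p pics
cat > h.py <<'E'
import numpy as np,cv2
from plant import manip
def shot(n,f):
    p,d=manip.get_image(n); cv2.imwrite(f'pics/{f}.png',p); np.save(f'pics/{f}.npy',d); return p,d
def w(n,d,u,v,z=None):
    c=manip.calibration(n);K=c['mtx'];P=c['pose']
    r=np.array([(u-K[0,2])/K[0,0],-(v-K[1,2])/K[1,1],-1.])
    if z is None: return P[:3,:3]@(r*d[v,u])+P[:3,3]
    q=P[:3,:3]@r; return P[:3,3]+q*(z-P[2,3])/q[2]
def proj(n,p):
    c=manip.calibration(n);K=c['mtx'];P=c['pose']
    q=P[:3,:3].T@(np.array(p)-P[:3,3]); return K[0,2]+K[0,0]*q[0]/-q[2],K[1,2]-K[1,1]*q[1]/-q[2]
E
python3 - <<'E'
from h import *
for n in('top','scene'):
    shot(n,n+'0'); c=manip.calibration(n); print(n,c['mtx'].round(1).tolist(),c['pose'].round(3).tolist(),[k for k in c])
print(manip.read_state())
E
```

```text
top [[362.1, 0.0, 323.0], [0.0, 362.1, 196.8], [0.0, 0.0, 1.0]] [[0.019, 0.99, -0.139, 0.423], [-1.0, 0.016, -0.02, -0.091], [-0.017, 0.139, 0.99, 1.005], [0.0, 0.0, 0.0, 1.0]] ['mtx', 'pose']
scene [[373.5, 0.0, 323.5], [0.0, 373.5, 201.2], [0.0, 0.0, 1.0]] [[0.754, 0.479, -0.45, 0.032], [-0.657, 0.53, -0.536, -0.706], [-0.019, 0.7, 0.714, 0.875], [0.0, 0.0, 0.0, 1.0]] ['mtx', 'pose']
{'clock': 0.1, 'joint_positions': array([ 6.23510326e+01,  6.67256001e+00,  8.26336739e+01,  8.99965361e-05,
        9.07579207e+01, -2.16573152e+00]), 'joint_vel': array([ 0.04859515, -0.1698154 , -0.1005385 , -0.0575632 ,  0.03303679,
       -0.03926202]), 'tau': array([ 1.67586702e-03, -7.33674359e+01, -6.33782530e+01,  2.76448168e-05,
        5.34285908e-03, -5.14250701e-06]), 'position': array([0.29033371, 0.60915462, 0.22460305]), 'tcp_rot': array([-1.79935895e+02, -2.51433839e-03,  1.54516764e+02]), 'wrist_force': array([0.39989947, 0.23012025, 1.06652448]), 'ft_torque': array([-0.01704678,  0.0238506 , -0.03692764]), 'grip_force': 0.0, 'finger_gap': 0.08537892064470512}
```

View pics/top0.png

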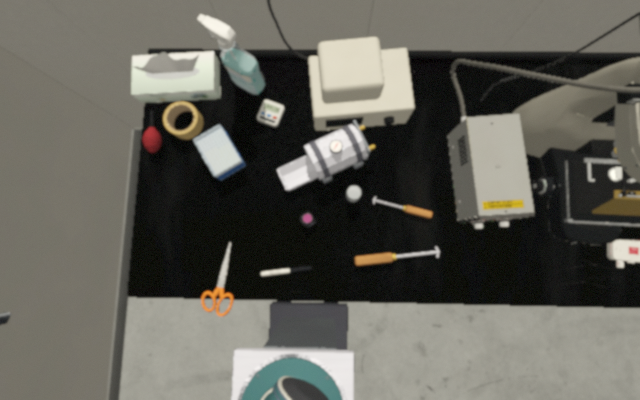

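View pics/scene0.png

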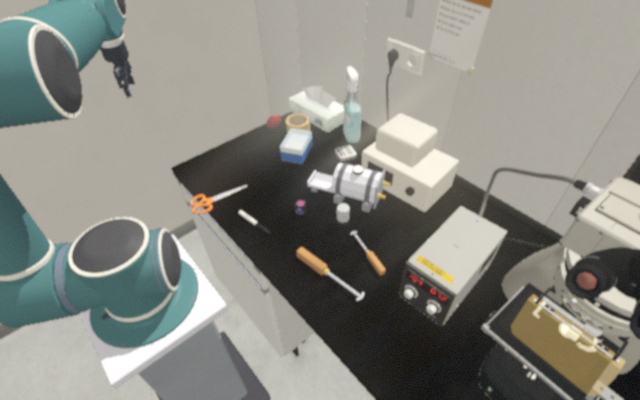

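The top view shows the puller (handle ~(375,259), hook ~(437,252)) and the housing (dial ~(336,147), trough end ~(283,184)). I'll enlarge it.

Run:
```python
from h import *
p=cv2.imread('pics/top0.png')
cv2.imwrite('pics/c1.png',cv2.resize(p[115:275,265:450],None,fx=4,fy=4,interpolation=cv2.INTER_CUBIC)[:600])
```

```text
(no output)
```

View pics/c1.png

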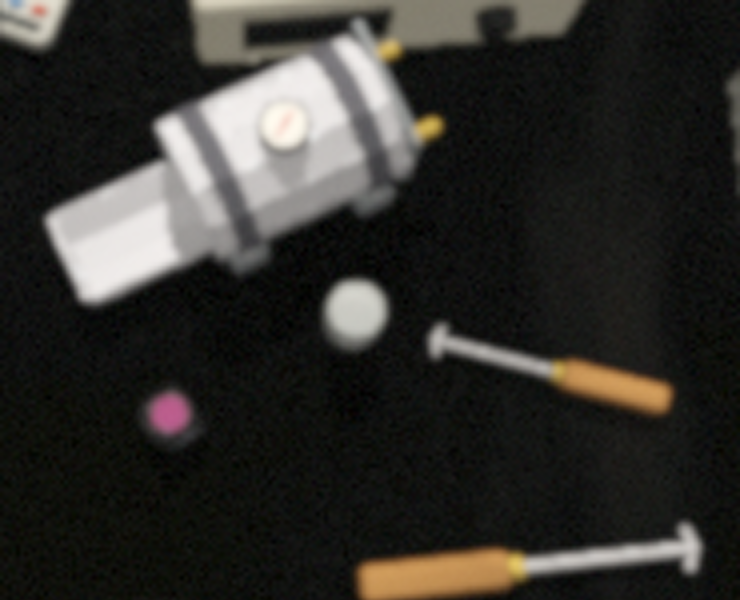

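Run:
```python
from h import *
d=np.load('pics/top0.npy')
f=lambda a,b,z:w('top',d,265+a/4,115+b/4,z).round(4)
print('dial',f(284,125,.122),'ends',f(45,218,.04),f(92,303,.04),'mouth top corner l',f(155,125,.085),'mid', (f(45,218,.04)+f(92,303,.04))/2)
print('handle',f(360,582,.014),f(512,566,.014),'hook',f(692,548,.014))
print('case',f(356,310,.064),'cube',f(169,412,.037))
# depth cloud
c=manip.calibration('top');K=c['mtx'];P=c['pose']
def cloud(n,d):
    c=manip.calibration(n);K=c['mtx'];P=c['pose']
    v,u=np.mgrid[:400,:640]; q=np.stack([(u-K[0,2])/K[0,0]*d,-(v-K[1,2])/K[1,1]*d,-d],-1)
    return q@P[:3,:3].T+P[:3,3]
X=cloud('top',d)
p=cv2.imread('pics/top0.png')
print('table z',np.median(X[215:225,340:360,2]), 'handle z',X[255:262,360:385,2].max())
m=np.zeros((400,640),bool); m[115:195,270:380]=1
h=X[m&(X[...,2]>.09)&(X[...,2]<.118)]; h=h[(h[:,0]<.62)]
print(len(h),h.mean(0)); u,s,vt=np.linalg.svd(h[:,:2]-h[:,:2].mean(0)); print(s,vt)
m2=np.zeros((400,640),bool); m2[235:275,350:445]=1
a=p.astype(int); o=m2&(a[...,2]-a[...,0]>60)
q=X[o]; print('orange',len(q),q.mean(0),q[:,2].min(),q[:,2].max())
v,u_=np.nonzero(o); W=np.array([w('top',d,x,y,.02) for x,y in zip(u_,v)]); print(W.mean(0)); print(np.linalg.svd(W[:,:2]-W[:,:2].mean(0))[2])
b=m2&(a.min(-1)>110); v,u_=np.nonzero(b); W2=np.array([w('top',d,x,y,.016) for x,y in zip(u_,v)]); print('steel',W2.min(0),W2.max(0))
```

```text
dial [ 0.6755 -0.1035  0.122 ] ends [0.6315 0.0572 0.04  ] [0.5734 0.0232 0.04  ] mouth top corner l [ 0.685  -0.0196  0.085 ] mid [0.60245 0.0402  0.04   ]
handle [ 0.3903 -0.1606  0.014 ] [ 0.4028 -0.2626  0.014 ] hook [ 0.4171 -0.3834  0.014 ]
case [ 0.5678 -0.1533  0.064 ] cube [ 0.5008 -0.0305  0.037 ]
table z 0.0003778646768570759 handle z 0.03202070068268459
22 [ 0.61739217 -0.06592526  0.09548242]
[0.03303933 0.00752129] [[ 0.11394022 -0.99348761]
 [ 0.99348761  0.11394022]]
orange 422 [ 0.39752416 -0.21097928  0.02809892] -0.002846366720918425 1.004865927325278
[ 0.39730524 -0.21196502  0.02      ]
[[-0.13171667  0.99128741]
 [ 0.99128741  0.13171667]]
steel [ 0.4016661  -0.38564183  0.016     ] [ 0.43300026 -0.26762578  0.016     ]
```

```bash
cat >> h.py <<'E'
def cloud(n,d):
    c=manip.calibration(n);K=c['mtx'];P=c['pose']
    v,u=np.mgrid[:400,:640]; q=np.stack([(u-K[0,2])/K[0,0]*d,-(v-K[1,2])/K[1,1]*d,-d],-1)
    return q@P[:3,:3].T+P[:3,3]
E
python3 - <<'E'
from h import *
A=[]
for n in('top','scene'):
    d=np.load(f'pics/{n}0.npy'); X=cloud(n,d)[d>0].reshape(-1,3)
    a=np.radians(-62.5); ex=np.array([np.cos(a),np.sin(a)]); ey=np.array([-ex[1],ex[0]])
    q=X[:,:2]-np.array([.644,-.043]); s=np.c_[q@ex,q@ey,X[:,2]]
    T=s[(abs(s[:,1])<.07)&(s[:,0]>-.12)&(s[:,0]<.2)]
    print(n)
    for lo,hi in((.02,.045),(.06,.09),(.09,.107),(.107,.114)):
        m=T[(T[:,2]>lo)&(T[:,2]<hi)]; print(lo,hi,len(m),np.percentile(m,[2,50,98],axis=0).round(3).tolist())
    for x in np.arange(.0,.15,.02):
        m=T[(abs(T[:,0]-x)<.01)&(T[:,2]>.085)&(T[:,2]<.118)]
        if len(m)>10: print(round(x,2),len(m),np.percentile(m[:,1],[5,50,95]).round(4),m[:,1].mean().round(4))
    for x in np.arange(-.09,-.01,.02):
        m=T[(abs(T[:,0]-x)<.01)&(T[:,2]>.014)&(T[:,2]<.05)]
        if len(m)>5: print(round(x,2),len(m),np.percentile(m[:,1],[5,50,95]).round(4),'z',np.median(m[:,2]).round(3))
    B=X[(X[:,0]>.5)&(X[:,0]<.75)&(X[:,1]>.12)&(X[:,1]<.4)&(X[:,2]>.045)&(X[:,2]<.08)]
    if len(B): print('box',cv2.minAreaRect(B[:,:2].astype(np.float32)),len(B))
    C=X[(X[:,0]>.45)&(X[:,0]<.56)&(X[:,1]>-.1)&(X[:,1]<.05)&(X[:,2]>.02)&(X[:,2]<.05)]
    if len(C): print('cube',cv2.minAreaRect(C[:,:2].astype(np.float32)),len(C))
E
```

```text
top
0.02 0.045 957 [[-0.091, -0.05, 0.021], [-0.038, 0.005, 0.028], [0.182, 0.046, 0.042]]
0.06 0.09 543 [[0.002, -0.048, 0.061], [0.102, -0.038, 0.079], [0.194, 0.067, 0.09]]
0.09 0.107 935 [[0.002, -0.039, 0.091], [0.082, -0.017, 0.101], [0.18, 0.065, 0.107]]
0.107 0.114 766 [[0.002, -0.029, 0.107], [0.091, 0.002, 0.11], [0.165, 0.059, 0.114]]
0.0 133 [-0.0349 -0.0041  0.0379] -0.0017
0.02 264 [-0.0378 -0.0031  0.0394] -0.0017
0.04 251 [-0.0369 -0.0032  0.0368] -0.0017
0.06 179 [-0.0375 -0.0148  0.0377] -0.0054
0.08 177 [-0.0374 -0.0149  0.0383] -0.0049
0.1 255 [-0.0376 -0.0045  0.0388] -0.002
0.12 294 [-0.0393  0.0027  0.067 ] 0.0066
0.14 270 [-0.0392  0.0107  0.0628] 0.0118
-0.09 121 [-0.0253  0.0042  0.0339] z 0.031
-0.07 179 [-0.0272  0.0052  0.0343] z 0.027
-0.05 178 [-0.0277  0.0056  0.0348] z 0.027
-0.03 177 [-0.0279  0.0045  0.033 ] z 0.026
box ((0.7064336538314819, 0.26304006576538086), (0.24974198639392853, 0.12413875758647919), 60.14372253417969) 1470
cube ((0.5006867051124573, -0.030542481690645218), (0.03634955734014511, 0.03231850638985634), 38.065731048583984) 159
sc
[... 384 characters left out ...]

0.02 125 [-0.0402 -0.0183  0.0209] -0.0152
0.04 121 [-0.0389 -0.0171  0.0229] -0.0139
0.06 90 [-0.0387 -0.0244 -0.0007] -0.0237
0.08 104 [-0.0385 -0.0206  0.0128] -0.0187
0.1 127 [-0.0383 -0.0167  0.0572] -0.0105
0.12 186 [-0.0408 -0.0099  0.0681] 0.0034
0.14 194 [-0.0432  0.0069  0.0649] 0.0119
-0.09 79 [-0.0275  0.0035  0.0317] z 0.029
-0.07 86 [-0.0295  0.0081  0.0332] z 0.024
-0.05 88 [-0.0309  0.0097  0.033 ] z 0.024
-0.03 80 [-0.0302  0.0041  0.0329] z 0.025
box ((0.7047743201255798, 0.25958505272865295), (0.2506958842277527, 0.12495511025190353), 60.20712661743164) 555
cube ((0.4991539716720581, -0.03315369412302971), (0.037179142236709595, 0.0317721962928772), 38.71438217163086) 113
```

```bash
cat >> h.py <<'E'
def rows(p,yaw,wps):
    """wps: (pos,yaw,n); equal steps; prints tool-frame rows (cm, rad)"""
    p=np.array(p,float);S=[];R=[]
    for q,y2,n in wps:
        dw=(np.array(q)-p)/n; dy=(y2-yaw)/n
        for i in range(n):
            a=np.radians(yaw+i*dy); c,s=np.cos(a),np.sin(a)
            S.append([round(100*(c*dw[0]+s*dw[1]),2),round(100*(s*dw[0]-c*dw[1]),2),round(-100*dw[2],2)]);R.append(round(-np.radians(dy),4))
        p,yaw=np.array(q,float),y2
    print(S);print(R)
MO=np.array([.645,-.0425]);YA=-63.
def hw(x,y,z):
    a=np.radians(YA);return np.array([MO[0]+x*np.cos(a)-y*np.sin(a),MO[1]+x*np.sin(a)+y*np.cos(a),z])
def wh(p):
    a=np.radians(YA);q=np.array(p[:2])-MO;return np.array([q[0]*np.cos(a)+q[1]*np.sin(a),-q[0]*np.sin(a)+q[1]*np.cos(a),p[2]])
E
python3 - <<'E'
from h import *
rows([.2903,.6092,.2246],154.5,[([.40,.2,.20],125,9),([.3965,-.211,.11],97,11)])
d=0
for px in((196,134),(224,126),(243,167),(217,178)): print(w('top',d,*px,.063).round(3),wh(w('top',d,*px,.063)).round(3))
E
```

```text
[[np.float64(-3.06), np.float64(-3.58), np.float64(0.27)], [np.float64(-3.26), np.float64(-3.4), np.float64(0.27)], [np.float64(-3.45), np.float64(-3.21), np.float64(0.27)], [np.float64(-3.62), np.float64(-3.0), np.float64(0.27)], [np.float64(-3.79), np.float64(-2.79), np.float64(0.27)], [np.float64(-3.94), np.float64(-2.57), np.float64(0.27)], [np.float64(-4.08), np.float64(-2.34), np.float64(0.27)], [np.float64(-4.21), np.float64(-2.1), np.float64(0.27)], [np.float64(-4.32), np.float64(-1.86), np.float64(0.27)], [np.float64(-3.04), np.float64(-2.17), np.float64(0.82)], [np.float64(-3.14), np.float64(-2.03), np.float64(0.82)], [np.float64(-3.22), np.float64(-1.89), np.float64(0.82)], [np.float64(-3.3), np.float64(-1.75), np.float64(0.82)], [np.float64(-3.38), np.float64(-1.6), np.float64(0.82)], [np.float64(-3.45), np.float64(-1.45), np.float64(0.82)], [np.float64(-3.51), np.float64(-1.29), np.float64(0.82)], [np.float64(-3.56), np.float64(-1.13), np.float64(0.82)], [np.float64(-3.61), np.float64(-0.97), np.float64(0.82)], [np.float64(-3.65), np.float64(-0.81), np.float64(0.82)], [np.float64(-3.68), np.float64(-0.65), np.float64(0.82)]]
[np.float64(0.0572), np.float64(0.0572), np.float64(0.0572), np.float64(0.0572), np.float64(0.0572), np.float64(0.0572), np.float64(0.0572), np.float64(0.0572), np.float64(0.0572), np.float64(0.0444), np.float64(0.0444), np.float64(0.0444), np.float64(0.0444), np.float64(0.0444), np.float64(0.0444), np.float64(0.0444), np.float64(0.0444), np.float64(0.0444), np.float64(0.0444), np.float64(0.0444)]
[0.721 0.275 0.063] [-0.248  0.212  0.063]
[0.745 0.2   0.063] [-0.171  0.199  0.063]
[0.632 0.143 0.063] [-0.171  0.073  0.063]
[0.601 0.211 0.063] [-0.246  0.076  0.063]
```

Call:
move_arm:
  xyz:
    - [-3.1, -3.6, 0.3]
    - [-3.3, -3.4, 0.3]
    - [-3.4, -3.2, 0.3]
    - [-3.6, -3.0, 0.3]
    - [-3.8, -2.8, 0.3]
    - [-3.9, -2.6, 0.3]
    - [-4.1, -2.3, 0.3]
    - [-4.2, -2.1, 0.3]
    - [-4.3, -1.9, 0.3]
    - [-3.0, -2.2, 0.8]
    - [-3.1, -2.0, 0.8]
    - [-3.2, -1.9, 0.8]
    - [-3.3, -1.8, 0.8]
    - [-3.4, -1.6, 0.8]
    - [-3.5, -1.4, 0.8]
    - [-3.5, -1.3, 0.8]
    - [-3.6, -1.1, 0.8]
    - [-3.6, -1.0, 0.8]
    - [-3.6, -0.8, 0.8]
    - [-3.7, -0.6, 0.8]
  roll: [0.057, 0.057, 0.057, 0.057, 0.057, 0.057, 0.057, 0.057, 0.057, 0.045, 0.045, 0.045, 0.045, 0.045, 0.045, 0.044, 0.044, 0.044, 0.044, 0.044]
  fingers: 0.7

```text
clock: 2.6
position: [0.3966, -0.2118, 0.1099]
tcp_rot: [180.0, -0.0, 97.0]
wrist_force: [0.6, 0.5, 0.7]
finger_gap: 0.0595
grip_force: 0.0
```

Call:
move_arm:
  xyz:
    - [0, 0, 3]
    - [0, 0, 3]
    - [0, 0, 2.2]
    - [0, 0, 1]
    - [0, 0, 0]
    - [0, 0, 0]
  roll: [0, 0, 0, 0, 0, 0]

```text
clock: 3.35
position: [0.3974, -0.2108, 0.0192]
tcp_rot: [180.0, 0.0, 97.1]
wrist_force: [0.2, 0.5, -0.1]
finger_gap: 0.0596
grip_force: 0.0
```

Call:
move_arm:
  xyz:
    - [0, 0, 0]
    - [0, 0, 0]
    - [0, 0, 0]
    - [0, 0, 0]
    - [0, 0, 0]
  roll: [0, 0, 0, 0, 0]
  fingers: 0
  newtons: 90

```text
clock: 3.98
position: [0.3972, -0.2107, 0.0192]
tcp_rot: [180.0, 0.0, 97.1]
wrist_force: [-3.1, 2.7, 9.7]
finger_gap: 0.0195
grip_force: 88.0
```

Run:
```python
from h import *
np.set_printoptions(legacy='1.25')
t=hw(-.215,.0,.17);print(t)
rows([.3972,-.2107,.0192],97.1,[([.3972,-.2107,.17],97.1,4),(t,117,14)])
```

```text
[0.54739204 0.1490664  0.17      ]
[[0.0, 0.0, -3.77], [0.0, 0.0, -3.77], [0.0, 0.0, -3.77], [0.0, 0.0, -3.77], [2.42, 1.38, -0.0], [2.38, 1.44, -0.0], [2.35, 1.5, -0.0], [2.31, 1.56, -0.0], [2.27, 1.61, -0.0], [2.23, 1.67, -0.0], [2.19, 1.73, -0.0], [2.14, 1.78, -0.0], [2.1, 1.83, -0.0], [2.05, 1.88, -0.0], [2.0, 1.93, -0.0], [1.96, 1.98, -0.0], [1.91, 2.03, -0.0], [1.85, 2.08, -0.0]]
[-0.0, -0.0, -0.0, -0.0, -0.0248, -0.0248, -0.0248, -0.0248, -0.0248, -0.0248, -0.0248, -0.0248, -0.0248, -0.0248, -0.0248, -0.0248, -0.0248, -0.0248]
```

Call:
move_arm:
  xyz:
    - [0, 0, -2.0]
    - [0, 0, -4.0]
    - [0, 0, -5.0]
    - [0, 0, -4.0]
    - [2.42, 1.38, 0]
    - [2.38, 1.44, 0]
    - [2.35, 1.5, 0]
    - [2.3, 1.55, 0]
    - [2.27, 1.6, 0]
    - [2.23, 1.67, 0]
    - [2.2, 1.73, 0]
    - [2.14, 1.78, 0]
    - [2.1, 1.83, 0]
    - [2.05, 1.88, 0]
    - [2.0, 1.93, 0]
    - [1.95, 2.0, 0]
    - [1.9, 2.03, 0]
    - [1.85, 2.08, 0]
    - [0, 0, 0]
  roll: [0, 0, 0, 0, -0.0248, -0.0248, -0.0248, -0.0248, -0.0248, -0.0248, -0.0248, -0.0248, -0.0248, -0.0248, -0.0248, -0.0248, -0.0248, -0.0248, 0]

```text
clock: 6.35
position: [0.5475, 0.1503, 0.1678]
tcp_rot: [-180.0, -0.0, 117.0]
wrist_force: [-0.0, 0.3, -2.6]
finger_gap: 0.0193
grip_force: 88.6
```

Run:
```python
from h import *
s=manip.read_state();print(s['position'],wh(s['position']),s['tcp_rot'],s['wrist_force'])
pt,_=shot('top','top1');ps,_=shot('scene','scene1')
for n,p in(('top',pt),('scene',ps)):
    print(n,proj(n,hw(-.04,0,.165)))
a=proj('top',hw(-.04,0,.165));b=proj('scene',hw(-.04,0,.165))
L=[]
for p,(u,v) in((pt,a),(ps,b)):
    u,v=int(u),int(v);x0,y0=max(u-50,0),max(v-70,0);print('origin',x0,y0); L.append(cv2.resize(p[y0:y0+140,x0:x0+100],(400,560),interpolation=cv2.INTER_CUBIC))
cv2.imwrite('pics/c2.png',np.hstack(L))
```

```text
[0.54754245 0.15029356 0.16784309] [-0.21602512  0.00069113  0.16784309] [-1.79955598e+02 -2.12852009e-02  1.17049875e+02] [-2.11551343e-03  3.37298906e-01 -2.60800182e+00]
top (np.float64(295.40180018920586), np.float64(160.56279466827874))
scene (np.float64(324.3004120360706), np.float64(149.63070059525708))
origin 245 90
origin 274 79
```

View pics/c2.png

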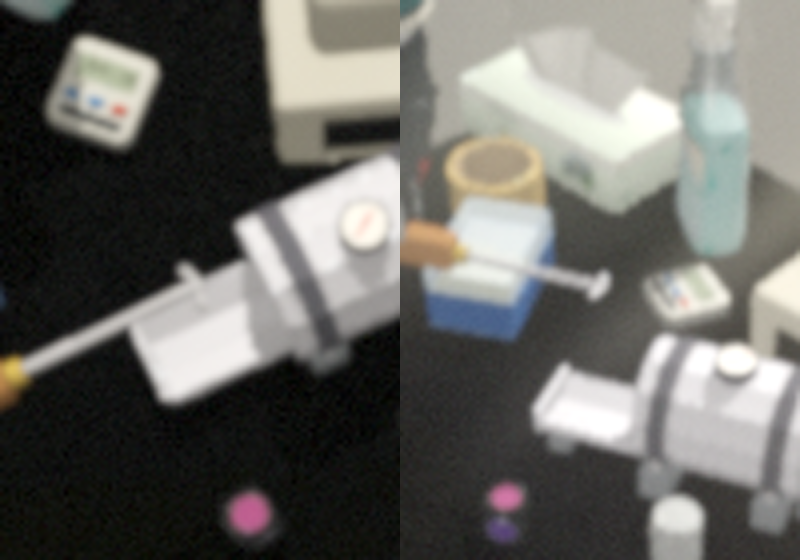

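Run:
```python
from h import *
from scipy.optimize import least_squares
f=lambda T,S:least_squares(lambda p:np.r_[np.subtract(proj('top',p),T),np.subtract(proj('scene',p),S)],hw(-.04,0,.165))
r=f((293.3,161.5),(324,150.2));print('hook',wh(r.x),r.fun)
# front of handle (ferrule) in both: check rod direction
r=f((245+18/4,90+370/4),(274+58/4,79+253/4));print('ferrule',wh(r.x),r.fun)
```

```text
hook [-0.04427212  0.00225315  0.15946719] [ 0.30378415 -0.44262393 -0.68009705  0.13811176]
ferrule [-0.16131353  0.00051045  0.16127517] [-0.16805422  0.25013479  0.39948965 -0.05429239]
```

Call:
move_arm:
  xyz:
    - [0, 0.9, 2.0]
    - [0, 0.9, 3.0]
    - [0, 0, 3.0]
    - [0, 0, 1.9]
    - [0, 0, 0]
    - [-1.5, 0, 0]
    - [-1.5, 0, 0]
    - [-1.5, 0, 0]
    - [-1.4, 0, 0]
    - [0, 0, 0]
    - [0, 0, 0]
  roll: [0, 0, 0, 0, 0, 0, 0, 0, 0, 0, 0]

```text
clock: 7.82
position: [0.5901, 0.1046, 0.0693]
tcp_rot: [-180.0, -0.0, 116.9]
wrist_force: [-1.6, 0.7, -1.6]
finger_gap: 0.0195
grip_force: 88.6
```

```bash
cat > st.py <<'E'
from h import *
s=manip.read_state();a=np.radians(YA);f=s['wrist_force']
t=wh(s['position']);print('t',s['clock'],'tcp_h',t.round(4),'hook',(t+[.172,.0015,-.0075]).round(4),'yaw',s['tcp_rot'][2].round(2),'F_h',[round(f[0]*np.cos(a)+f[1]*np.sin(a),2),round(-f[0]*np.sin(a)+f[1]*np.cos(a),2),round(f[2],2)],'T',s['ft_torque'].round(2))
E
python3 st.py
```

```text
t 7.825 tcp_h [-0.156   0.0179  0.0693] hook [0.016  0.0194 0.0618] yaw 116.93 F_h [np.float64(-1.35), np.float64(-1.13), np.float64(-1.63)] T [-0.01 -0.03  0.06]
```

Call:
move_arm:
  xyz:
    - [-0.3, 0, 0]
    - [-0.3, 0, 0]
    - [-0.3, 0, 0]
    - [-0.3, 0, 0]
    - [0, 0, 0]
  roll: [0, 0, 0, 0, 0]

```text
clock: 8.45
position: [0.5957, 0.0937, 0.0693]
tcp_rot: [-180.0, 0.0, 116.9]
wrist_force: [-0.1, -0.6, -2.2]
finger_gap: 0.0195
grip_force: 88.6
```

```bash
python3 st.py
```

```text
t 8.45 tcp_h [-0.1437  0.0179  0.0693] hook [0.0283 0.0194 0.0618] yaw 116.93 F_h [np.float64(0.51), np.float64(-0.32), np.float64(-2.22)] T [ 0.01 -0.08  0.02]
```

Call:
move_arm:
  xyz:
    - [-0.3, 0, 0]
    - [-0.3, 0, 0]
    - [-0.3, 0, 0]
    - [0, 0, 0]
  roll: [0, 0, 0, 0]

```text
clock: 8.95
position: [0.5998, 0.0856, 0.0693]
tcp_rot: [-180.0, 0.0, 116.9]
wrist_force: [-0.5, -0.1, -2.5]
finger_gap: 0.0194
grip_force: 88.6
```

```bash
python3 st.py
```

```text
t 8.95 tcp_h [-0.1347  0.0179  0.0693] hook [0.0373 0.0194 0.0618] yaw 116.93 F_h [np.float64(-0.14), np.float64(-0.47), np.float64(-2.46)] T [ 0.01 -0.   -0.05]
```

Call:
move_arm:
  xyz:
    - [-0.3, 0, 0]
    - [-0.3, 0, 0]
    - [0, 0, 0]
  roll: [0, 0, 0]

```text
clock: 9.32
position: [0.6025, 0.0803, 0.0693]
tcp_rot: [180.0, 0.0, 116.9]
wrist_force: [1.2, 0.5, -2.3]
finger_gap: 0.0194
grip_force: 88.6
```

```bash
python3 st.py
```

```text
t 9.325 tcp_h [-0.1287  0.0179  0.0693] hook [0.0433 0.0194 0.0618] yaw 116.92 F_h [np.float64(0.1), np.float64(1.28), np.float64(-2.25)] T [ 0.05 -0.02  0.04]
```

Call:
move_arm:
  xyz:
    - [-0.3, 0, 0]
    - [-0.3, 0, 0]
    - [0, 0, 0]
  roll: [0, 0, 0]

```text
clock: 9.7
position: [0.6052, 0.075, 0.0693]
tcp_rot: [180.0, 0.0, 116.9]
wrist_force: [0.9, 0.6, -3.0]
finger_gap: 0.0196
grip_force: 88.6
```

```bash
python3 st.py
```

```text
t 9.7 tcp_h [-0.1227  0.0179  0.0693] hook [0.0493 0.0194 0.0618] yaw 116.93 F_h [np.float64(-0.14), np.float64(1.09), np.float64(-2.98)] T [ 0.01  0.02 -0.02]
```

Call:
move_arm:
  xyz:
    - [-0.3, 0, 0]
    - [-0.3, 0, 0]
    - [0, 0, 0]
  roll: [0, 0, 0]

```text
clock: 10.07
position: [0.6079, 0.0696, 0.0693]
tcp_rot: [180.0, 0.0, 116.9]
wrist_force: [0.2, 0.4, -2.9]
finger_gap: 0.0196
grip_force: 88.6
```

```bash
python3 st.py
```

```text
t 10.075 tcp_h [-0.1167  0.0179  0.0693] hook [0.0553 0.0194 0.0618] yaw 116.93 F_h [np.float64(-0.3), np.float64(0.32), np.float64(-2.86)] T [-0.   -0.01 -0.02]
```

Call:
move_arm:
  xyz:
    - [-0.3, 0, 0]
    - [-0.2, 0, 0]
    - [0, 0, 0]
  roll: [0, 0, 0]

```text
clock: 10.45
position: [0.6102, 0.0652, 0.0693]
tcp_rot: [-180.0, 0.0, 116.9]
wrist_force: [-0.2, -0.2, -2.2]
finger_gap: 0.0195
grip_force: 88.6
```

```bash
python3 st.py
```

```text
t 10.45 tcp_h [-0.1118  0.0179  0.0693] hook [0.0602 0.0194 0.0618] yaw 116.93 F_h [np.float64(0.08), np.float64(-0.25), np.float64(-2.15)] T [-0.01  0.03 -0.05]
```

Call:
move_arm:
  xyz:
    - [-0.3, 0, 0]
    - [-0.2, 0, 0]
    - [0, 0, 0]
  roll: [0, 0, 0]

```text
clock: 10.82
position: [0.6125, 0.0609, 0.0693]
tcp_rot: [180.0, -0.0, 116.9]
wrist_force: [0.2, 2.5, -1.5]
finger_gap: 0.0192
grip_force: 88.7
```

```bash
python3 st.py
```

```text
t 10.825 tcp_h [-0.1069  0.018   0.0693] hook [0.0651 0.0195 0.0618] yaw 116.94 F_h [np.float64(-2.16), np.float64(1.27), np.float64(-1.51)] T [0.53 0.02 0.18]
```

Call:
move_arm:
  xyz:
    - [0.5, 0, 0]
    - [0.4, 0, 0]
    - [0, 0, 0]
    - [0, -0.4, 0]
    - [0, -0.4, 0]
    - [0, -0.4, 0]
    - [0, -0.4, 0]
    - [0, -0.4, 0]
    - [0, -0.4, 0]
    - [0, -0.4, 0]
    - [0, 0, 0]
  roll: [0, 0, 0, 0, 0, 0, 0, 0, 0, 0, 0]

```text
clock: 12.2
position: [0.5832, 0.0562, 0.0694]
tcp_rot: [180.0, 0.0, 116.9]
wrist_force: [0.6, -0.2, -3.2]
finger_gap: 0.0194
grip_force: 88.6
```

```bash
python3 st.py
```

```text
t 12.2 tcp_h [-0.116  -0.0103  0.0694] hook [ 0.056  -0.0088  0.0619] yaw 116.94 F_h [np.float64(0.45), np.float64(0.48), np.float64(-3.18)] T [ 0.03 -0.02 -0.01]
```

Call:
move_arm:
  xyz:
    - [0, -0.3, 0]
    - [0, -0.3, 0]
    - [0, -0.2, 0]
    - [0, 0, 0]
  roll: [0, 0, 0, 0]

```text
clock: 12.7
position: [0.5761, 0.0526, 0.0694]
tcp_rot: [180.0, -0.0, 116.9]
wrist_force: [0.2, 0.2, -1.9]
finger_gap: 0.019
grip_force: 88.6
```

```bash
python3 st.py
```

```text
t 12.7 tcp_h [-0.116  -0.0182  0.0694] hook [ 0.056  -0.0167  0.0619] yaw 116.93 F_h [np.float64(-0.08), np.float64(0.3), np.float64(-1.93)] T [-0.03 -0.09  0.1 ]
```

Call:
move_arm:
  xyz:
    - [0, -0.2, 0]
    - [0, 0, 0]
  roll: [0, 0]

```text
clock: 12.95
position: [0.5744, 0.0516, 0.0693]
tcp_rot: [-180.0, -0.0, 116.9]
wrist_force: [0.5, 0.0, -1.6]
finger_gap: 0.0195
grip_force: 88.7
```

```bash
python3 st.py
```

```text
t 12.95 tcp_h [-0.116  -0.0202  0.0693] hook [ 0.056  -0.0187  0.0618] yaw 116.94 F_h [np.float64(0.23), np.float64(0.47), np.float64(-1.63)] T [ 0.03 -0.11  0.16]
```

Call:
move_arm:
  xyz:
    - [0.4, 0, 0]
    - [0.4, 0, 0]
    - [0.4, 0, 0]
    - [0.4, 0, 0]
    - [0, 0, 0]
  roll: [0, 0, 0, 0, 0]

```text
clock: 13.58
position: [0.5672, 0.0662, 0.0694]
tcp_rot: [180.0, 0.0, 117.0]
wrist_force: [3.4, -1.0, -2.3]
finger_gap: 0.0196
grip_force: 88.8
```

```bash
python3 st.py
```

```text
t 13.575 tcp_h [-0.1322 -0.0199  0.0694] hook [ 0.0398 -0.0184  0.0619] yaw 116.97 F_h [np.float64(2.4), np.float64(2.59), np.float64(-2.29)] T [-0.04 -0.47  0.35]
```

Call:
move_arm:
  xyz:
    - [0.5, 0, 0]
    - [0.5, 0, 0]
    - [0.5, 0, 0]
    - [0.5, 0, 0]
    - [0.5, 0, 0]
    - [0.5, 0, 0]
    - [0.5, 0, 0]
    - [0.5, 0, 0]
  roll: [0, 0, 0, 0, 0, 0, 0, 0]

```text
clock: 14.58
position: [0.5494, 0.1014, 0.0695]
tcp_rot: [180.0, 0.1, 116.9]
wrist_force: [6.4, -4.0, -3.1]
finger_gap: 0.0194
grip_force: 89.0
```

```bash
python3 st.py
```

```text
t 14.575 tcp_h [-0.1716 -0.0198  0.0695] hook [ 0.0004 -0.0183  0.062 ] yaw 116.95 F_h [np.float64(6.5), np.float64(3.84), np.float64(-3.1)] T [-0.66 -1.13  0.57]
```

Call:
move_arm:
  xyz:
    - [0.5, 0, 0]
    - [0.5, 0, 0]
    - [0.5, 0, 0]
    - [0.5, 0, 0]
    - [0.5, 0, 0]
    - [0.5, 0, 0]
    - [0.5, 0, 0]
    - [0.5, 0, 0]
    - [0.5, 0, 0]
    - [0.5, 0, 0]
    - [0.5, 0, 0]
    - [0.5, 0, 0]
  roll: [0, 0, 0, 0, 0, 0, 0, 0, 0, 0, 0, 0]

```text
clock: 16.08
position: [0.5217, 0.1553, 0.0693]
tcp_rot: [-180.0, 0.0, 116.9]
wrist_force: [2.8, -3.9, -2.5]
finger_gap: 0.0195
grip_force: 88.7
```

```bash
python3 st.py
python3 - <<'E'
from h import *
L=[]
for n in('top','scene'):
    p,_=shot(n,n+'2');u,v=map(int,proj(n,hw(-.06,0,.06)));x0,y0=u-50,v-70;print(n,x0,y0);L.append(cv2.resize(p[y0:y0+140,x0:x0+100],(400,560),interpolation=cv2.INTER_CUBIC))
cv2.imwrite('pics/c3.png',np.hstack(L))
E
```

```text
t 16.075 tcp_h [-0.2322 -0.02    0.0693] hook [-0.0602 -0.0185  0.0618] yaw 116.94 F_h [np.float64(4.69), np.float64(0.7), np.float64(-2.52)] T [-0.44 -0.71  0.34]
top 242 103
scene 269 103
```

View pics/c3.png

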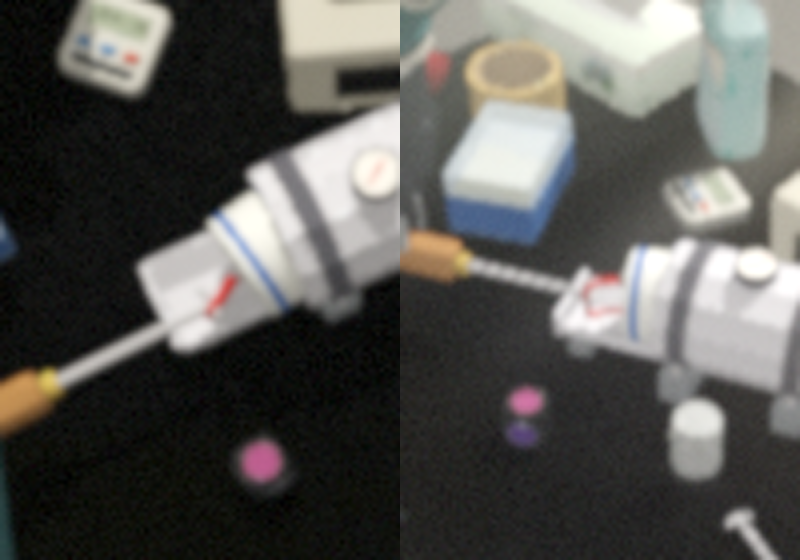

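The picture shows the hook engaged in the red loop and the cartridge's face partly out in the trough.

Run:
```python
from h import *
for a,b,z in((243,262,.0995),(210,215,.062),(222,300,.08)): print(wh(w('top',0,242+a/4,103+b/4,z)).round(3))
```

```text
[-0.031 -0.01   0.1  ]
[-0.036  0.037  0.062]
[-0.053 -0.022  0.08 ]
```

Call:
move_arm:
  xyz:
    - [0.5, 0, 0]
    - [0.5, 0, 0]
    - [0.5, 0, 0]
    - [0.5, 0, 0]
    - [0.5, 0, 0]
    - [0.5, 0, 0]
    - [0.5, 0, 0]
    - [0.3, 0, 0]
    - [0, 0, 0]
    - [0, 0, 0]
  roll: [0, 0, 0, 0, 0, 0, 0, 0, 0, 0]

```text
clock: 17.42
position: [0.5046, 0.189, 0.0693]
tcp_rot: [-180.0, -0.0, 116.9]
wrist_force: [1.7, -0.9, -2.4]
finger_gap: 0.0196
grip_force: 88.7
```

```bash
python3 st.py
python3 - <<'E'
from h import *
L=[]
for n in('top','scene'):
    p,_=shot(n,n+'3');u,v=map(int,proj(n,hw(-.06,0,.06)));x0,y0=u-33,v-46;print(n,x0,y0);L.append(cv2.resize(p[y0:y0+93,x0:x0+66],(396,558),interpolation=cv2.INTER_CUBIC))
cv2.imwrite('pics/c4.png',np.hstack(L))
E
```

```text
t 17.425 tcp_h [-0.27   -0.02    0.0693] hook [-0.098  -0.0185  0.0618] yaw 116.94 F_h [np.float64(1.58), np.float64(1.09), np.float64(-2.35)] T [-0.07 -0.27  0.18]
top 259 127
scene 286 127
```

View pics/c4.png

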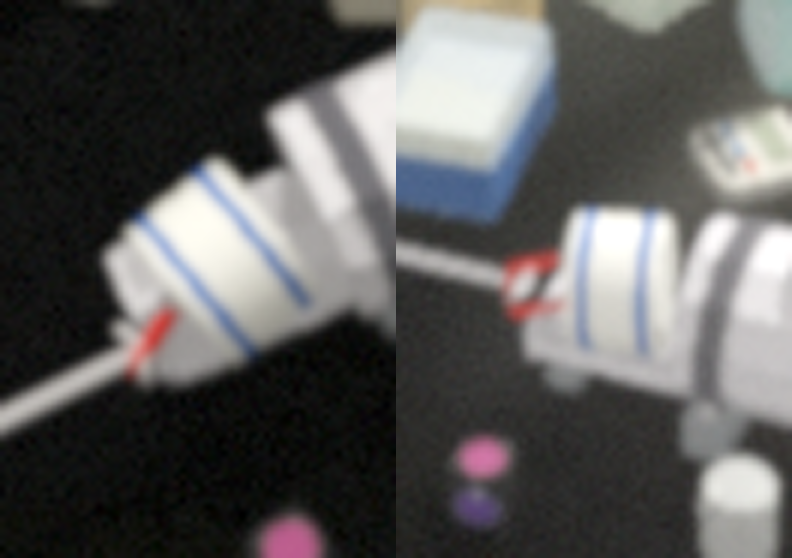

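Call:
move_arm:
  xyz:
    - [-0.3, 0, 0]
    - [-0.3, 0, 0]
    - [-0.2, 0, 0]
    - [0, 0, 0]
    - [0, 0.4, 0]
    - [0, 0.5, 0]
    - [0, 0.5, 0]
    - [0, 0.5, 0]
    - [0, 0.5, 0]
    - [0, 0.2, 0]
    - [0, 0, 0]
    - [0.4, 0, 0]
    - [0.4, 0, 0]
    - [0.4, 0, 0]
    - [0, 0, 0]
  roll: [0, 0, 0, 0, 0, 0, 0, 0, 0, 0, 0, 0, 0, 0, 0]

```text
clock: 19.4
position: [0.5259, 0.2046, 0.0693]
tcp_rot: [180.0, 0.0, 117.0]
wrist_force: [0.4, -0.7, -1.9]
finger_gap: 0.0192
grip_force: 88.7
```

```bash
python3 st.py
python3 - <<'E'
from h import *
L=[]
for n in('top','scene'):
    p,_=shot(n,n+'4');u,v=map(int,proj(n,hw(-.06,0,.06)));x0,y0=u-33,v-46;L.append(cv2.resize(p[y0:y0+93,x0:x0+66],(396,558),interpolation=cv2.INTER_CUBIC))
cv2.imwrite('pics/c5.png',np.hstack(L))
E
```

```text
t 19.4 tcp_h [-0.2743  0.0061  0.0693] hook [-0.1023  0.0076  0.0618] yaw 116.97 F_h [np.float64(0.77), np.float64(0.06), np.float64(-1.94)] T [-0.05 -0.02  0.  ]
```

View pics/c5.png

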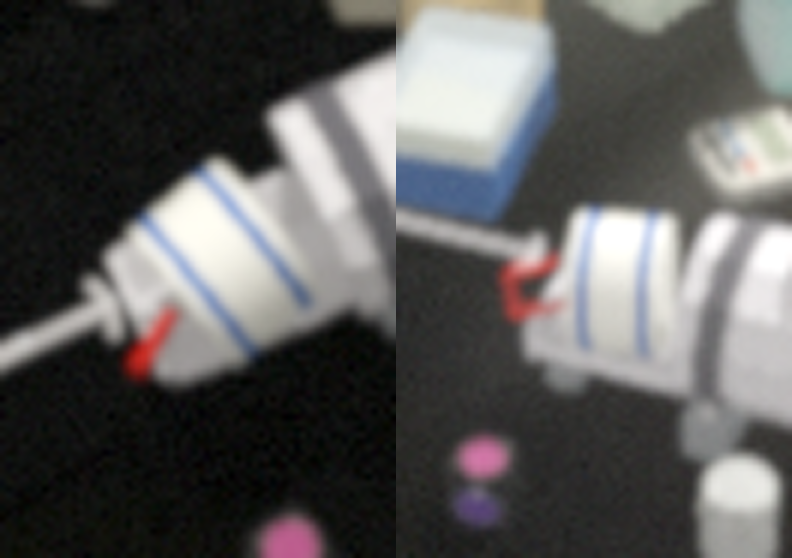

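Run:
```python
from h import *
np.set_printoptions(legacy='1.25')
p=hw(-.324,.0061,.17)
rows(p,117,[([.397,-.211,.06],97.1,14)])
```

```text
[[-2.58, -2.17, 0.79], [-2.64, -2.1, 0.79], [-2.69, -2.04, 0.79], [-2.74, -1.97, 0.79], [-2.78, -1.9, 0.79], [-2.83, -1.83, 0.79], [-2.88, -1.76, 0.79], [-2.92, -1.69, 0.79], [-2.96, -1.62, 0.79], [-3.0, -1.54, 0.79], [-3.04, -1.47, 0.79], [-3.07, -1.39, 0.79], [-3.1, -1.32, 0.79], [-3.14, -1.24, 0.79]]
[0.0248, 0.0248, 0.0248, 0.0248, 0.0248, 0.0248, 0.0248, 0.0248, 0.0248, 0.0248, 0.0248, 0.0248, 0.0248, 0.0248]
```

Call:
move_arm:
  xyz:
    - [1, 0, 0]
    - [1.5, 0, 0]
    - [1.5, 0, 0]
    - [1, 0, 0]
    - [0, 0, -2]
    - [0, 0, -4]
    - [0, 0, -4]
    - [0, 0, 0]
  roll: [0, 0, 0, 0, 0, 0, 0, 0]

```text
clock: 20.5
position: [0.5048, 0.2492, 0.1743]
tcp_rot: [179.6, 0.0, 116.9]
wrist_force: [-0.1, 0.7, -1.3]
finger_gap: 0.0193
grip_force: 88.7
```

Call:
move_arm:
  xyz:
    - [-2.6, -2.2, 0]
    - [-2.6, -2.1, 0]
    - [-2.7, -2.0, 0]
    - [-2.7, -2.0, 0]
    - [-2.8, -1.9, 0]
    - [-2.8, -1.8, 0]
    - [-2.9, -1.8, 0]
    - [-2.9, -1.7, 0]
    - [-3.0, -1.6, 0]
    - [-3.0, -1.5, 0]
    - [-3.0, -1.5, 0]
    - [-3.1, -1.4, 0]
    - [-3.1, -1.3, 0]
    - [-3.1, -1.2, 0]
    - [0, 0, 4]
    - [0, 0, 4]
    - [0, 0, 3]
    - [0, 0, 2]
    - [0, 0, 1]
    - [0, 0, 0]
  roll: [0.025, 0.025, 0.025, 0.025, 0.025, 0.025, 0.025, 0.025, 0.025, 0.025, 0.025, 0.025, 0.025, 0.025, 0, 0, 0, 0, 0, 0]

```text
clock: 23.0
position: [0.396, -0.2102, 0.0291]
tcp_rot: [-180.0, -0.0, 96.9]
wrist_force: [-0.5, -0.8, -2.2]
finger_gap: 0.0194
grip_force: 88.7
```

Call:
move_arm:
  xyz:
    - [0, 0, 0.5]
    - [0, 0, 0.3]
    - [0, 0, 0.1]
    - [0, 0, 0]
  roll: [0, 0, 0, 0]

```text
clock: 23.5
position: [0.3962, -0.2103, 0.0204]
tcp_rot: [180.0, 0.0, 96.9]
wrist_force: [0.0, -0.2, -2.3]
finger_gap: 0.0195
grip_force: 88.7
```

Call:
move_arm:
  xyz:
    - [0, 0, 0.1]
    - [0, 0, 0]
  roll: [0, 0]

```text
clock: 23.75
position: [0.3963, -0.2103, 0.0194]
tcp_rot: [180.0, 0.0, 96.9]
wrist_force: [-0.7, -0.4, -2.5]
finger_gap: 0.0194
grip_force: 88.8
```

Call:
move_arm:
  xyz:
    - [0, 0, 0]
    - [0, 0, 0]
    - [0, 0, 0]
    - [0, 0, 0]
  roll: [0, 0, 0, 0]
  fingers: 0.6

```text
clock: 24.25
position: [0.3963, -0.2103, 0.0194]
tcp_rot: [180.0, 0.0, 96.9]
wrist_force: [-0.1, 0.9, 0.9]
finger_gap: 0.0511
grip_force: 0.0
```

Call:
move_arm:
  xyz:
    - [0, 0, -1]
    - [0, 0, -2]
    - [0, 0, -4]
    - [0, 0, -4]
    - [0, 0, -4]
    - [0, 0, -2]
    - [0, 0, 0]
    - [0, 0, 0]
  roll: [0, 0, 0, 0, 0, 0, 0, 0]

```text
clock: 25.25
position: [0.3959, -0.21, 0.1879]
tcp_rot: [-179.9, -0.1, 96.9]
wrist_force: [-0.0, -0.3, -1.1]
finger_gap: 0.0512
grip_force: 0.0
```

Run:
```python
from h import *
p,_=shot('scene','scene5'); cv2.imwrite('pics/c6.png',cv2.resize(p[110:330,220:440],None,fx=2.5,fy=2.5))
```

```text
(no output)
```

View pics/c6.png

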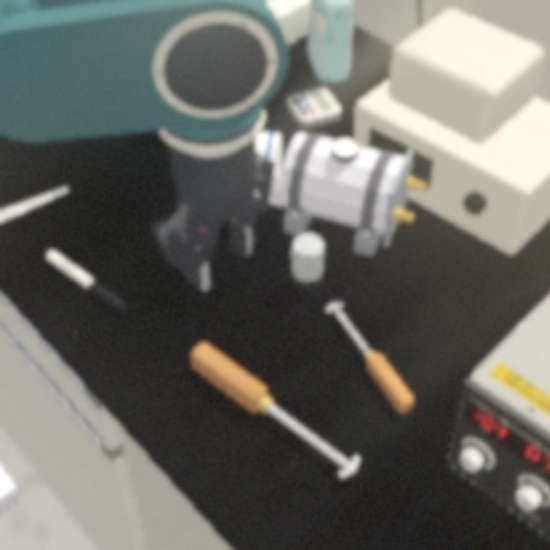

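The picture shows the puller lying flat on the worktop, with its handle at crop (230,375) and its hook at (348,466). The cartridge is still in the trough.

```bash
python3 -c "
from plant import manip
print(manip.hand_in())"
```

```text
the job is handed in; nothing more can be done
None
```

I handed the job in at about 25 s: the cartridge is out of its bore and lies in the trough, face about 73 mm out by my estimate, and the puller is unhooked and flat on the worktop; the hand-in gave no verdict, and I saw no sign of a bystander being moved.

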